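# Eject a jammed stone core from a tilting sampling tube

### The job

A stone drill core is stuck on the spring catch at the bottom of the clear sampling tube in the tilting stand. Tip the tube over as far as its stop, so that its lower end hangs over the tray, then take the push rod out of the wooden block and push it down inside the tube until the core drops into the tray and the rod's collar sits on the tube's mouth. Leave the rod there, and leave the other things on the desk where they lie.

Things in the scene. Friction and masses are not known exactly. Their poses are not given: they have to be found in the camera images.
- stand: fixed tilting stand: dark base plate 104 x 104 x 10 mm, two upright aluminium cheeks (26 mm wide, outer faces 68 mm apart, tops at z 147 mm). Origin on the desk, straight under the hinge axis, which is parallel to its y and 134 mm up. Its +x points to the tray, the way the tube's lower end swings; the mouth leans to -x
- tube (a joint): tilt of the tube in rad: 0 upright (as found), grows as the mouth leans to the stand's -x; firm stop at 0.70 (40 deg). Stiff hinge, stays at any angle: about 0.25 N m to move it. Upright, a seat just under the tube's lower end shuts off the way out
- tube_mouth (a point): centre of the tube's open mouth; z points along the bore out of the tube, y along the hinge axis, so it turns with the tube. Tube 140 mm long, hinge axis 70 mm below the mouth, bore 30 mm. The upper 25 mm is an aluminium sleeve of 38 mm outside diameter, a good place to hold; below it clear plastic, 36 mm. Two spring noses 12 mm above the lower end hold the core
- core: dark grey stone core stuck in the tube: cylinder of 26 mm diameter, 62 mm long, bevelled ends; origin at its middle, z along its axis. Its top is about 65 mm below the tube's mouth. Takes 6 to 13 N to start past the spring catch, then about 3 N all the way until its upper end has passed
- rod: push rod, about 193 mm long: aluminium shaft 18 mm diameter, 140 mm long, bevelled foot; black stop collar 38 mm diameter, 8 mm thick; wooden handle 24 mm diameter, 45 mm long, on top. Origin at the foot, z along the rod to the handle. With the collar on the mouth the foot is level with the tube's lower end. 0.15 kg, stands upright in the block
- rod_collar (a point): centre of the underside of the rod's stop collar, 140 mm from the foot; z along the rod to the handle. The handle runs from 8 to 53 mm above this point
- rod_block: fixed wooden tool block, 60 x 110 x 75 mm high, origin under its middle. The rod stands loosely, foot on the bottom, in a hole of 23 mm, 65 mm deep, 22 mm to the block's -y; a 10 mm hole at +y is empty
- tray: open grey finds tray, 144 (x) x 204 (y) x 30 mm, floor 2 mm thick, empty, loose; origin under its middle. Stands by the stand, long side along the stand's x, where the core falls when the tube is tipped
- caliper: vernier caliper, 206 mm long, lying flat at the right; a bystander, origin under its middle
- notebook: green notebook, 108 x 153 x 14 mm, lying flat at the left; a bystander, origin under its middle
- sherd_1: reddish pottery sherd, about 47 x 61 x 16 mm; a bystander, origin under its middle
- sherd_2: brown pottery sherd, about 39 x 54 x 14 mm; a bystander, origin under its middle
- brush: soft wooden brush, 201 mm long, lying flat; a bystander, origin under its middle
There are look-alikes about, which are no part of the job. There is more than one size of the stand; the one meant has the size given above.

How it is judged (in metres and radians):
On the way, in this order (a step that is already met when the one before it is completed fails the run):
1. the tube is tipped to its stop with the core still in it (value of joint tube above 0.64 rad and z of core in the frame of tube_mouth above -0.125 m), for 0.2 s.
2. the rod has entered the tipped tube, the core still held (value of joint tube above 0.62 rad and z of rod in the frame of tube_mouth below -0.02 m and x of rod in the frame of tube_mouth between -0.015 and 0.015 m and y of rod in the frame of tube_mouth between -0.015 and 0.015 m and z of core in the frame of tube_mouth above -0.125 m).
3. the rod has driven the core out of the tube's lower end (value of joint tube above 0.62 rad and z of rod in the frame of tube_mouth below -0.11 m and z of core in the frame of tube_mouth below -0.165 m).
At the end, for the whole second after the job is handed in: The tube is still tipped (over 0.62 rad), the core lies at rest inside the tray (its middle within the walls, below 50 mm above the tray's underside), and the rod is left in the tube with its collar on the mouth (gap under 6 mm, in line with the bore) (value of joint tube above 0.62 rad and x of core in the frame of tray between -0.068 and 0.068 m and y of core in the frame of tray between -0.098 and 0.098 m and z of core in the frame of tray below 0.05 m and linear speed of core below 0.05 m/s and angle between tray's own z axis and vertical below 0.1 rad and z of rod_collar in the frame of tube_mouth below 0.006 m and x of rod_collar in the frame of tube_mouth between -0.012 and 0.012 m and y of rod_collar in the frame of tube_mouth between -0.012 and 0.012 m and angle between the z axis of rod and the z axis of tube_mouth, either way round below 0.12 rad and linear speed of rod below 0.03 m/s); the robot touches nothing.
It fails at once if a bystander (caliper, notebook, sherd or brush) is shifted by more than 40 mm (distance of any of caliper, notebook, sherd_1, sherd_2, brush from where it was at the start of the episode above 0.04 m).
It also fails if it takes over 48 s, if anything falls off the work surface, if the arm or the gripper's body presses on something with over 40 N, if the wrist force passes 120 N, or if a joint passes its speed limit or range.

### The arm

A 6-joint arm with a two-finger parallel gripper is mounted at the origin on a cart in front of the work surface, level with it; the furniture and walls round the work are solid. World frame = base frame: x ahead of the robot, y to its left, z up, the work surface at z = 0. Lengths are in mm, angles in rad, forces in N, time in s.
With the tool pointing down it reaches from about 350 to 875 mm from the base axis. Payload 4.2 kg.
Tool frame: the origin (TCP) lies on the mounting face of the last link; the fingertips stand 173 mm ahead of it and the grasp point (between the pads) lies grip_point_offset ahead of it (grip_point_offset is the distance from the TCP to the grasp point, in mm); z points along the fingers, y is the line along which they close (so a half turn about z gives the same grasp; the last joint's range is limited). The gripper opens to 85 mm and grips with 20 to 120 N. Pads are 22 mm wide; open, the fingers measure 114 mm over their backs; the gripper's body (76 mm by 85 mm) begins 54 mm behind the grasp point. The pads swing forward as they close: fully open they stand 13 mm farther back than shut.
Start: joints at [1.452, 0.385, 0.008, 0, -1.194, -0.259], TCP at [230.515, 580.916, 404.712] pointing down, gripper open.
Joint ranges: [-3.14, 3.14], [-1.21, 2.06], [-1.07, 1.41], [-3.16, 2.05], [-2.99, -0.16], [-3.1, 3.1]. Speed limits (rad/s): [2.79, 2.79, 3.14, 3.14, 3.14, 3.14].

### API

Orientations are given as a unit quaternion [x, y, z, w].
In Python, from bench import read_state, get_image, job_done, recognise, place_of, grip_point_offset gives the robot as it stands. The module is installed in compiled form; this text tells all that it offers.
- The arm moves only by the tool carry_out, never from a script. Its arguments are lists of equal length, an entry for each row: "slide": the shift along the tool's x, y, z in m, a list of three; "roll": the turn about the tool's z in degrees; "claw": the finger opening in m, from 0 to 0.0854. A call has 1 to 8 rows; each row is the pose to reach, as a shift and turn from the pose commanded when the call began, along the tool's axes at that moment; what a row does not reach only later rows make up. A row lasts 1/8 s, in which the tool goes at most 62.5 mm and 10.7 degrees, less where a joint would pass 70% of its speed; a pose out of reach is approached as far as the arm can. A call with a gripper value outside its range is refused whole. The fingers move at their own pace and stop on an object; the grip force is fixed at half the most. Time passes only in rows, so rows that repeat a pose let the fingers close. It gives the time, the measured TCP pose, the force, the opening and the grip force at its end, in the units of the state.
- read_state(): the state, without advancing time (a new reading comes with each control period).
- get_image(name): name is "scene" or "top" or "wrist"; returns a dict with "img" (400x640x3 uint8, red, green, blue), "z_map" (400x640 float32, mm along the optical axis (not along the pixel's ray), 0 where there is no reading), "mtx" (3x3 intrinsics, pixels), "k1" (the pictures are not rectified: a ray, as slopes to the right and down, at radius r is drawn at 1 + k1 r^2 times it, then the intrinsics apply), "world_from_camera" (4x4, takes a point from camera to world coordinates); the wrist camera has in their place "T_tool_cam" (4x4, takes a point from camera to tool coordinates, whose origin is the TCP and whose axes are the flange's). Camera axes: x right, y up, looking along -z (the intrinsics and any distortion apply to the point x, -y, -z); pixel columns grow to the right and rows downward; lengths in mm; the calibration is good to about 2 mm. A picture is of the moment at which its call begins: read the wrist's pose just before it.
- job_done(): hands the job in; it is judged then, once.
Trained networks look in a picture, given as the dict that the camera call returned (one of the last four; its "shot" number tells which), for a name from the list of things; names that differ only in an ending like _2 or _b are one class to them, and where a whole thing is asked for, a point or a joint stands for the part that bears it (a point fixed in the world has none). Each returns a list of dicts, best first, with "conf" (0 to 1); they miss things now and then, are a little off and sometimes report something else, mostly with a low value. They report only what shows in the picture. A call takes as long as a camera call. They do not tell look-alikes from the thing itself.
- recognise(picture, thing): "at" ([column, row] in pixels, amid what is visible of it).
- place_of(picture, thing): "at" ([column, row] in pixels: a listed point, or the origin of a listed thing).
The state is a dict: "clock": time; "joints": joint angles; "joint_vel": joint speeds; "joint_efforts": joint torques, N m; "position": TCP position; "ee_rot": TCP orientation; "contact_force": force on the tool from outside, world axes, zero at the start; "wrist_torque": the same for the moment, N m; "gripper_width": finger opening in mm; "grasp_force": force on a finger pad.
Only numpy, scipy, OpenCV 4.12 (cv2) and the standard library are available. Lean on these libraries where they do the work, as an engineer would, in place of code of your own. Each camera call takes 0.05 s, during which the arm holds its last target. There are 200 camera calls.

## Working session

There is one attempt and no reset: what is moved stays moved. The work goes in short steps, Python scripts to look and compute and a tool call to move; the robot and the scene stay as the last step left them, time stands still between calls to the robot, and variables do not carry over. Pictures are saved under pics/ and viewed, at most 12 in all, crops included, and the job is handed in when it is done.

Besides the shell and the picture viewer there is one more tool, called as name([rows], argument=value, ...), one row to a line, values as JSON. carry_out: Moves the arm, as the interface text tells. Its arguments: {"type":"object","properties":{"slide":{"type":"array"},"roll":{"type":"array"},"claw":{"type":"array"}},"required":["slide","roll","claw"]}

```bash
mkdir -p pics
cat > h.py <<'E'
import numpy as np, cv2, json
from bench import *
from scipy.spatial.transform import Rotation as R
def ray(p,uv):
    K=np.array(p["mtx"]);k=p["k1"]
    d=np.array([(uv[0]-K[0,2])/K[0,0],(uv[1]-K[1,2])/K[1,1]]);s=d.copy()
    for _ in range(20): s=d/(1+k*(s@s))
    return np.array([s[0],-s[1],-1.0])
def TW(p,st=None):
    if "world_from_camera" in p: return np.array(p["world_from_camera"])
    T=np.eye(4);T[:3,:3]=R.from_quat(st["ee_rot"]).as_matrix();T[:3,3]=st["position"]
    return T@np.array(p["T_tool_cam"])
def at_z(p,uv,z,st=None):
    T=TW(p,st);d=T[:3,:3]@ray(p,uv);return T[:3,3]+d*(z-T[2,3])/d[2]
def at_depth(p,uv,st=None):
    T=TW(p,st);z=p["z_map"][int(round(uv[1])),int(round(uv[0]))]
    return T[:3,3]+T[:3,:3]@(ray(p,uv)*z)
def cloud(p,st=None):
    T=TW(p,st);z=p["z_map"];h,w=z.shape
    K=np.array(p["mtx"]);k=p["k1"]
    u,v=np.meshgrid(np.arange(w),np.arange(h))
    dx=(u-K[0,2])/K[0,0];dy=(v-K[1,2])/K[1,1];sx,sy=dx,dy
    for _ in range(15):
        f=1+k*(sx**2+sy**2);sx,sy=dx/f,dy/f
    P=np.stack([sx*z,-sy*z,-z],-1)@T[:3,:3].T+T[:3,3]
    P[z<=0]=np.nan
    return P
def save(p,n): cv2.imwrite("pics/"+n+".png",p["img"][:,:,::-1])
E
python3 - <<'E'
from h import *
print(grip_point_offset,{k:np.round(v,3).tolist() for k,v in read_state().items()})
ims=[]
for n in ["top","scene"]:
    p=get_image(n);save(p,n+"0");ims.append(p["img"])
    for t in ["stand","tube_mouth","rod","rod_collar","rod_block","tray","core","caliper","notebook","sherd_1","brush"]:
        for d in place_of(p,t)[:3]:
            if d["conf"]>.2: print(n,t,round(d["conf"],2),np.round(d["at"]),np.round(at_depth(p,d["at"])),"z0:",np.round(at_z(p,d["at"],0)))
    np.save(n+".npy",cloud(p))
E
```

```text
154.70000000000002 {'clock': 0.0, 'joints': [1.452, 0.386, 0.007, -0.001, -1.194, -0.259], 'joint_vel': [-0.001, -0.001, -0.001, 0.0, -0.001, -0.001], 'joint_efforts': [0.002, -39.229, 18.84, 4.186, -0.004, -0.0], 'position': [230.419, 580.736, 403.616], 'ee_rot': [0.982, -0.188, -0.0, 0.001], 'contact_force': [0.389, 0.074, 0.388], 'wrist_torque': [0.004, 0.016, -0.037], 'grasp_force': 0.0, 'gripper_width': 85.168}
top stand 0.93 [444. 218.] [ 496. -553.   46.] z0: [ 501. -567.    0.]
top stand 0.84 [313. 221.] [475. -69. 141.] z0: [490. -64.   0.]
top tube_mouth 0.59 [451. 217.] [ 491. -551.  137.] z0: [ 507. -594.    0.]
top tube_mouth 0.55 [311. 217.] [491. -61. 133.] z0: [506. -56.   0.]
top rod 0.55 [225. 226.] [461. 257.  76.] z0: [468. 277.   0.]
top rod_collar 0.63 [218. 224.] [463. 256. 166.] z0: [479. 303.   0.]
top rod_collar 0.44 [221. 231.] [445. 272.  75.] z0: [451. 293.   0.]
top rod_block 0.83 [222. 230.] [447. 268.  74.] z0: [453. 287.   0.]
top tray 0.73 [266. 240.] [417. 114.  10.] z0: [418. 115.   0.]
top tray 0.58 [347. 234.] [ 439. -194.    2.] z0: [ 439. -195.
[... 1172 characters left out ...]
tube_mouth 0.44 [424. 150.] [ 500. -575.  122.] z0: [ 557. -713.    0.]
scene rod 0.73 [256. 330.] [448. 271.  73.] z0: [477. 257.   0.]
scene rod_collar 0.69 [250. 313.] [455. 268. 161.] z0: [524. 235.   0.]
scene rod_block 0.64 [255. 341.] [425. 293.  75.] z0: [452. 281.   0.]
scene tray 0.6 [366. 240.] [ 446. -198.   -2.] z0: [ 445. -197.    0.]
scene caliper 0.65 [402. 190.] [ 493. -466.   -2.] z0: [ 492. -464.    0.]
scene notebook 0.81 [218. 298.] [623. 273.  11.] z0: [629. 271.   0.]
scene sherd_1 0.75 [284. 225.] [684. -48.   5.] z0: [687. -50.   0.]
scene sherd_1 0.69 [306. 310.] [415. 121.   8.] z0: [418. 118.   0.]
scene brush 0.59 [262. 242.] [690.  47.  -2.] z0: [689.  47.   0.]
```

View pics/top0.png

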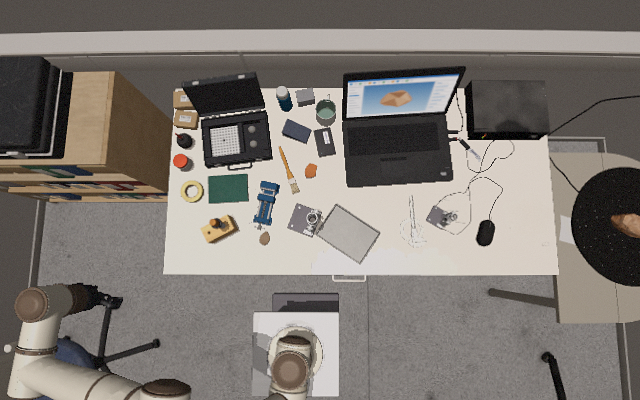

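View pics/scene0.png

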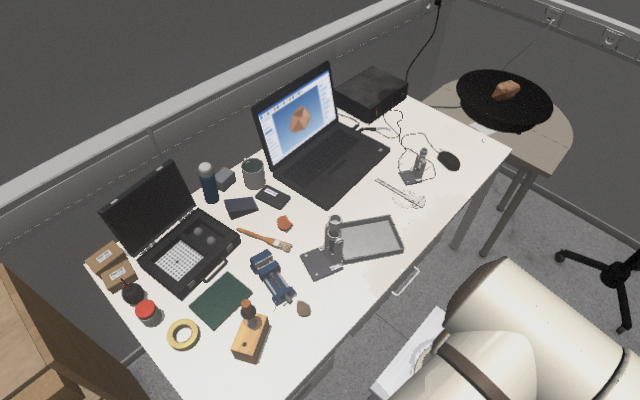

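The stand meant is the one at pixel (305,220) in the top view, since its tray at (347,234) lies beside it. The rod block is at (218,228). The stand at (440,215) is a smaller look-alike. Next I'll fit the stand, tray and block from the depth clouds.

Run:
```python
from h import *
P=np.concatenate([np.load(n+".npy").reshape(-1,3) for n in ["top","scene"]]);P=P[~np.isnan(P[:,0])]
def reg(x0,x1,y0,y1,z0,z1): 
    m=(P[:,0]>x0)&(P[:,0]<x1)&(P[:,1]>y0)&(P[:,1]<y1)&(P[:,2]>z0)&(P[:,2]<z1);return P[m]
def rect(q,n):
    r=cv2.minAreaRect(q[:,:2].astype(np.float32));print(n,len(q),np.round(r[0]),np.round(r[1]),round(r[2],1), "med",np.round(np.median(q,0)))
rect(reg(380,580,-120,40,5,16),"base")
rect(reg(380,580,-160,40,120,165),"cheektops")
rect(reg(380,580,-160,40,175,215),"mouth")
rect(reg(330,560,-330,-90,18,36),"traywalls")
rect(reg(380,540,180,350,68,82),"block")
rect(reg(380,540,180,350,130,150),"collar")
rect(reg(380,540,180,350,170,215),"handle")
p=get_image("wrist");print(np.round(p["T_tool_cam"],2).tolist(),p["mtx"],p["k1"])
```

```text
base 1342 [481. -40.] [198. 155.] 1.4 med [489. -19.   9.]
cheektops 332 [480. -66.] [41. 78.] 84.2 med [469. -57. 141.]
mouth 225 [480. -65.] [37. 38.] 57.5 med [479. -65. 198.]
traywalls 542 [ 441. -195.] [204. 147.] 56.6 med [ 423. -224.   27.]
block 1228 [454. 288.] [ 62. 113.] 28.5 med [449. 295.  74.]
collar 3 [455. 279.] [22.  4.] 49.4 med [452. 280. 149.]
handle 186 [465. 269.] [24. 24.] 63.3 med [462. 269. 200.]
[[-0.0, 0.95, 0.32, 80.53], [1.0, 0.0, 0.0, -0.27], [0.0, 0.32, -0.95, 30.36], [0.0, 0.0, 0.0, 1.0]] [[327.59785041   0.         320.27480907]
 [  0.         327.59785041 202.3733616 ]
 [  0.           0.           1.        ]] -0.04554732760041382
```

carry_out([
  [0.06,0.06,-0.02],
  [0.1,0.1,-0.04],
  [0.14,0.15,-0.056],
  [0.18,0.19,-0.056],
  [0.22,0.235,-0.056],
  [0.26,0.28,-0.056],
  [0.3,0.325,-0.056],
  [0.34,0.37,-0.056],
], roll=[0,0,0,0,0,0,0,0], claw=[0.0,0.0,0.0,0.0,0.0,0.0,0.0,0.0])

```text
clock: 2.25
position: [406.8, 118.6, 461.3]
ee_rot: [0.982, -0.187, 0.001, -0.001]
contact_force: [0.2, 0.0, -0.9]
gripper_width: -0.3
grasp_force: 0.0
```

carry_out([
  [0.04,0.045,0],
  [0.08,0.09,0],
  [0.12,0.135,0],
  [0.13,0.138,0],
  [0.13,0.138,0],
], roll=[-10,-20,-30,-40,-50], claw=[0.0,0.0,0.0,0.0,0.0])

```text
clock: 2.88
position: [477.4, -57.6, 460.4]
ee_rot: [0.974, 0.225, -0.0, 0.0]
contact_force: [-1.1, -0.5, -0.4]
gripper_width: -0.4
grasp_force: 0.0
```

```bash
cat > look.py <<'E'
from h import *
import sys
st=read_state();p=get_image("wrist");save(p,sys.argv[1])
print(st["clock"],np.round(st["joints"],2),np.round(st["position"],1),np.round(R.from_quat(st["ee_rot"]).as_matrix(),2).tolist())
for t in sys.argv[2:]:
    for d in place_of(p,t)[:2]:
        if d["conf"]>.2: print(t,round(d["conf"],2),np.round(d["at"]),np.round(at_depth(p,d["at"],st)),"z0",np.round(at_z(p,d["at"],0,st)),"z204",np.round(at_z(p,d["at"],204,st)))
np.save("w.npy",cloud(p,st))
E
python3 look.py w1 stand tube_mouth tray core
```

```text
2.875 [ 0.22  0.1  -0.24  0.   -1.24  1.81] [477.4 -57.6 460.4] [[0.9, 0.44, -0.0], [0.44, -0.9, -0.0], [-0.0, 0.0, -1.0]]
stand 0.88 [609. 287.] [ 494. -551.    7.] z0 [ 493. -560.    0.] z204 [ 520. -304.  204.]
stand 0.75 [327. 159.] [495. -55. 105.] z0 [478. -66.   0.] z204 [512. -44. 204.]
tube_mouth 0.58 [335. 214.] [468. -74. 175.] z0 [ 413. -110.    0.] z204 [478. -68. 204.]
tray 0.79 [399. 220.] [ 445. -194.    3.] z0 [ 444. -196.    0.] z204 [ 494. -113.  204.]
tray 0.71 [63. 58.] [467. 234.  77.] z0 [450. 289.   0.] z204 [497. 142. 204.]
core 0.54 [179. 134.] [425. 121.   7.] z0 [423. 123.   0.] z204 [483.  55. 204.]
```

View pics/w1.png

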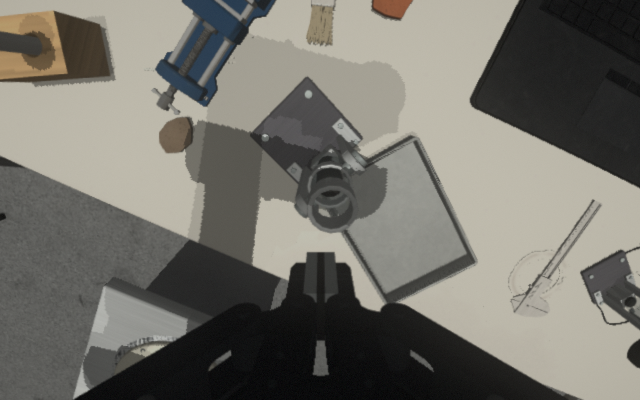

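Run:
```python
from h import *
P=np.load("w.npy").reshape(-1,3);P=P[~np.isnan(P[:,0])]
def reg(x0,x1,y0,y1,z0,z1): 
    m=(P[:,0]>x0)&(P[:,0]<x1)&(P[:,1]>y0)&(P[:,1]<y1)&(P[:,2]>z0)&(P[:,2]<z1);return P[m]
def rect(q,n):
    r=cv2.minAreaRect(q[:,:2].astype(np.float32));print(n,len(q),np.round(r[0]),np.round(r[1]),round(r[2],1), "med",np.round(np.median(q,0)))
rect(reg(380,560,-150,50,7,14),"base")
rect(reg(400,560,-150,50,140,152),"cheektops")
rect(reg(400,560,-150,50,196,212),"mouth")
rect(reg(330,560,-330,-90,22,36),"traywalls")
q=reg(400,560,-150,50,140,152);print(np.round(q[::max(1,len(q)//40)]).tolist())
```

```text
base 5092 [498. -82.] [204. 154.] 68.5 med [501. -16.  10.]
cheektops 968 [482. -62.] [36. 78.] 55.5 med [495. -66. 143.]
mouth 996 [481. -64.] [37. 37.] 23.4 med [481. -64. 204.]
traywalls 1664 [ 442. -193.] [205. 145.] 56.2 med [ 442. -225.   29.]
[[515.0, -65.0, 141.0], [515.0, -69.0, 143.0], [517.0, -77.0, 142.0], [511.0, -67.0, 144.0], [512.0, -71.0, 146.0], [513.0, -75.0, 144.0], [514.0, -80.0, 142.0], [507.0, -68.0, 146.0], [507.0, -69.0, 146.0], [498.0, -55.0, 142.0], [493.0, -48.0, 141.0], [506.0, -73.0, 146.0], [497.0, -57.0, 142.0], [510.0, -82.0, 145.0], [500.0, -65.0, 142.0], [490.0, -47.0, 143.0], [499.0, -66.0, 142.0], [489.0, -47.0, 143.0], [500.0, -69.0, 143.0], [488.0, -47.0, 143.0], [505.0, -81.0, 145.0], [503.0, -79.0, 146.0], [503.0, -80.0, 145.0], [483.0, -45.0, 143.0], [497.0, -76.0, 141.0], [479.0, -45.0, 143.0], [476.0, -46.0, 141.0], [473.0, -47.0, 143.0], [482.0, -79.0, 152.0], [474.0, -78.0, 141.0], [457.0, -45.0, 143.0], [456.0, -46.0, 143.0], [473.0, -77.0, 148.0], [467.0, -72.0, 142.0], [466.0, -67.0, 147.0], [466.0, -66.0, 151.0], [468.0, -72.0, 151.0], [448.0, -47.0, 142.0], [448.0, -50.0, 143.0], [450.0, -55.0, 147.0], [443.0, -53.0, 143.0]]
```

The mouth is at (481,-64,204) and the stand's +x points at heading 235.5°, towards the tray at pixel (400,220). I'll align the tool and go down beside the sleeve with the fingers shut, on the +x side.

carry_out([
  [-0.025,0.018,0],
  [-0.043,0.032,0.03],
  [-0.043,0.032,0.08],
  [-0.043,0.032,0.102],
  [-0.043,0.032,0.102],
], roll=[-10,-20,-29.4,-29.4,-29.4], claw=[0.0,0.0,0.0,0.0,0.0])

```text
clock: 3.75
position: [451.6, -102.7, 357.5]
ee_rot: [0.886, 0.464, -0.002, -0.001]
contact_force: [-1.1, 0.4, 0.7]
gripper_width: 0.3
grasp_force: 0.0
```

```bash
python3 look.py w2 tube_mouth
python3 - <<'E'
from h import *
st=read_state();print(st["contact_force"],grip_point_offset)
P=np.load("w.npy").reshape(-1,3);P=P[~np.isnan(P[:,0])]
Rm=R.from_quat(st["ee_rot"]).as_matrix();L=(P-np.array(st["position"]))@Rm
f=L[(abs(L[:,1])<12)&(abs(L[:,0])<20)&(L[:,2]>120)&(L[:,2]<200)]
if len(f):print("finger z max",np.percentile(f[:,2],[50,98,100]),"x range",np.percentile(f[:,0],[0,2,98,100]))
m=P[(P[:,2]>200)&(P[:,2]<210)&(np.hypot(P[:,0]-481,P[:,1]+64)<25)]
print(cv2.minEnclosingCircle(m[:,:2].astype(np.float32)),m[:,2].mean())
E
```

```text
3.75 [ 0.13  0.15 -0.44 -0.   -0.98  2.41] [ 451.6 -102.7  357.5] [[0.57, 0.82, -0.0], [0.82, -0.57, -0.0], [-0.0, -0.0, -1.0]]
tube_mouth 0.83 [330. 186.] [473. -77. 155.] z0 [ 451. -116.    0.] z204 [480. -65. 204.]
[-0.147958   -0.68690912  0.62924052] 154.70000000000002
finger z max [137.45357631 168.61945103 172.45511084] x range [-13.36394832  -9.57746772  12.65985539  14.11235319]
((480.2328186035156, -64.13664245605469), 19.069822311401367) 203.94764973793698
```

View pics/w2.png

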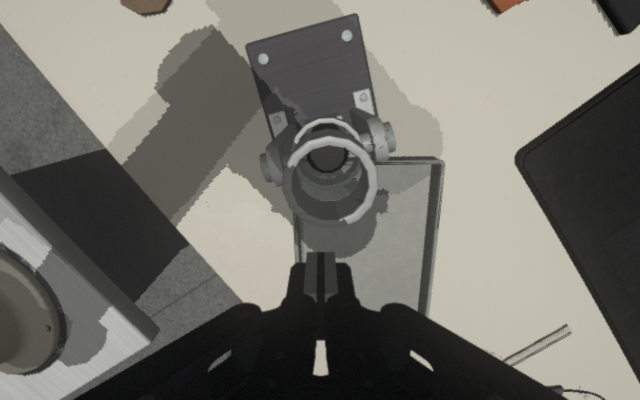

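Run:
```python
from h import *
st=read_state();p=get_image("wrist")
for a,b,z in [((268,166),(389,138),134),((248,45),(356,14),10),((356,14),(384,130),10)]:
    A=at_z(p,a,z,st);B=at_z(p,b,z,st);d=B-A;print(np.round(A),np.round(B),np.linalg.norm(d),np.degrees(np.arctan2(d[1],d[0])))
P=cloud(p,st).reshape(-1,3);P=P[~np.isnan(P[:,0])]
img=p["img"].reshape(-1,3)[~np.isnan(cloud(p,st).reshape(-1,3)[:,0])]
m=(P[:,2]>6)&(P[:,2]<14)&(img.max(1)<110)&(P[:,0]>470)&(P[:,1]>-90)&(np.hypot(P[:,0]-500,P[:,1]+20)<90)
q=P[m];print(cv2.minAreaRect(q[:,:2].astype(np.float32)))
```

```text
[448. -51. 134.] [517. -78. 134.] 74.4637719030609 -21.59371330827204
[469.  36.  10.] [562.   2.  10.] 99.16566609705404 -20.107014873437784
[562.   2.  10.] [530. -97.  10.] 104.74545073969415 -108.03007669216477
((498.72125244140625, -25.031536102294922), (95.7007827758789, 96.0965576171875), 69.30756378173828)
```

Correction: the bolts at (268,166) and (389,138), together with the base corners, put the stand's +x at heading -110.5°. The tray is simply turned a little relative to the stand. I'll re-align.

carry_out([
  [0.0,0.007,0],
  [0.0,0.014,0],
  [0.0,0.014,0],
], roll=[-7,-14.2,-14.2], claw=[0.0,0.0,0.0])

```text
clock: 4.28
position: [464.1, -111.0, 360.0]
ee_rot: [0.822, 0.569, 0.001, 0.001]
contact_force: [0.2, 0.2, -0.6]
gripper_width: 0.1
grasp_force: 0.0
```

carry_out([
  [0.015,0,0],
  [0.02,0,0],
  [0.028,0,0],
  [0.034,0,0],
  [0.039,0,0],
  [0.043,0,0],
  [0.046,0,0],
  [0.046,0,0],
], roll=[0,0,0,0,0,0,0,0], claw=[0,0,0,0,0,0,0,0])

```text
clock: 5.28
position: [479.7, -68.0, 360.1]
ee_rot: [0.821, 0.57, -0.0, 0.001]
contact_force: [-2.5, -2.4, 6.4]
gripper_width: 0.1
grasp_force: 2.8
```

carry_out([
  [0.003,0,0],
  [0.006,0,0],
  [0.008,0,0],
  [0.01,0,0],
  [0.01,0,0],
], roll=[0,0,0,0,0], claw=[0,0,0,0,0])

```text
clock: 5.9
position: [483.2, -58.6, 358.3]
ee_rot: [0.822, 0.57, -0.0, -0.0]
contact_force: [0.8, -4.8, 0.2]
gripper_width: 0.2
grasp_force: 1.8
```

carry_out([
  [0.001,0,0],
  [0.002,0,0],
  [0.003,0,0],
  [0.003,0,0],
], roll=[0,0,0,0], claw=[0,0,0,0])

```text
clock: 6.4
position: [483.9, -55.9, 358.2]
ee_rot: [0.822, 0.57, -0.001, -0.0]
contact_force: [-1.0, -5.2, -0.1]
gripper_width: 0.1
grasp_force: 1.9
```

carry_out([
  [0.001,0,0],
  [0.002,0,0],
  [0.003,0,0],
  [0.003,0,0],
], roll=[0,0,0,0], claw=[0,0,0,0])

```text
clock: 6.9
position: [484.5, -53.9, 358.3]
ee_rot: [0.822, 0.57, -0.002, -0.0]
contact_force: [-1.0, -10.2, -0.1]
gripper_width: 0.1
grasp_force: 3.9
```

```bash
cat > tilt.py <<'E'
from h import *
import sys
H=np.array([480.2,-64.1,134]);a=np.radians(-110.5);u=np.array([np.cos(a),np.sin(a),0]);v=np.array([-np.sin(a),np.cos(a),0])
def stand(P): D=P-H;return np.stack([D@u,D@v,P[:,2]],-1)
if __name__=="__main__":
    for n in sys.argv[1:]:
        st=read_state();p=get_image(n)
        for d in place_of(p,"tube_mouth")[:2]:
            for z in (188,): print(n,round(d["conf"],2),np.round(stand(at_z(p,d["at"],z,st)[None]),1))
        S=stand(cloud(p,st).reshape(-1,3));S=S[~np.isnan(S[:,0])]
        m=S[(abs(S[:,0]+40)<35)&(abs(S[:,1])<24)&(S[:,2]>165)&(S[:,2]<215)]
        if len(m): print("minx,maxz pts",np.round(m[m[:,0].argmin()]),np.round(m[m[:,2].argmax()]),len(m))
E
python3 tilt.py wrist; python3 look.py w3 core
```

```text
wrist 0.73 [[-4.47e+01  1.00e-01  1.88e+02]]
minx,maxz pts [-59.  -2. 177.] [-18. -11. 215.] 5469
7.0 [ 0.22  0.19 -0.39  0.   -0.99  2.56] [484.5 -54.  358.3] [[0.35, 0.94, -0.0], [0.94, -0.35, -0.0], [-0.0, -0.0, -1.0]]
```

View pics/w3.png

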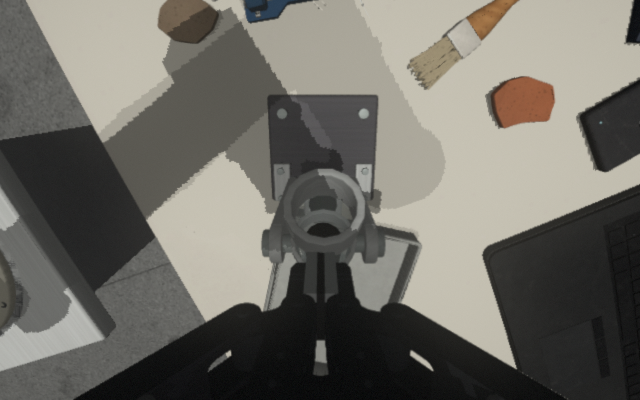

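The tube is at its stop: the mouth is 44.7 mm towards -x (about 0.69 rad) and the push force rose to 10 N. The stand also sits square in the wrist picture, with the mouth at (325,205). Next, the rod.

carry_out([
  [-0.02,0,-0.01],
  [-0.02,0,-0.06],
  [0.03,-0.022,-0.07],
  [0.08,-0.044,-0.07],
  [0.13,-0.066,-0.07],
  [0.18,-0.088,-0.07],
  [0.23,-0.11,-0.07],
  [0.255,-0.12,-0.07],
], roll=[0,0,0,0,0,0,0,0], claw=[0,0,0.06,0.06,0.06,0.06,0.06,0.06])

```text
clock: 8.1
position: [461.5, 230.2, 429.2]
ee_rot: [0.821, 0.571, 0.001, -0.001]
contact_force: [0.1, 0.5, -0.3]
gripper_width: 60.1
grasp_force: 0.0
```

```bash
cat > rod.py <<'E'
from h import *
st=read_state();p=get_image("wrist");print(np.round(st["position"],1),np.round(st["joints"],2),st["gripper_width"])
P=cloud(p,st).reshape(-1,3);P=P[~np.isnan(P[:,0])]
q=P[(np.hypot(P[:,0]-464,P[:,1]-269)<35)]
for a,b in ((194,215),(151,165)):
    m=q[(q[:,2]>a)&(q[:,2]<b)]
    if len(m)>3: print(cv2.minEnclosingCircle(m[:,:2].astype(np.float32)),np.median(m[:,2]),len(m))
b=P[(P[:,2]>70)&(P[:,2]<80)&(np.hypot(P[:,0]-454,P[:,1]-288)<90)];print(cv2.minAreaRect(b[:,:2].astype(np.float32)))
o=P[(P[:,0]>350)&(P[:,0]<560)&(P[:,1]>0)&(P[:,1]<450)&(P[:,2]>60)];print("high stuff z", o[:,2].max())
save(p,"w4")
E
python3 rod.py
```

```text
[461.5 230.2 429.2] [ 0.78  0.18 -0.22 -0.   -1.17  2.01] 60.079269171892065
((465.1788635253906, 269.6918029785156), 11.872624397277832) 203.1435417039647 1154
((465.41131591796875, 269.8343200683594), 18.932207107543945) 158.21393874990062 856
((454.7883605957031, 289.07794189453125), (60.64810562133789, 110.71784210205078), 28.58249282836914)
high stuff z 345.48202190980635
```

View pics/w4.png

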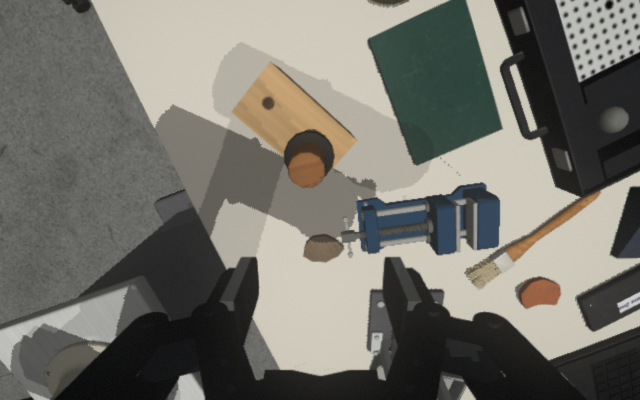

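carry_out([
  [0.0385,-0.0103,0.0],
  [0.0385,-0.0103,0.02],
  [0.0385,-0.0103,0.055],
  [0.0385,-0.0103,0.087],
  [0.0385,-0.0103,0.087],
  [0.0385,-0.0103,0.087],
  [0.0385,-0.0103,0.087],
  [0.0385,-0.0103,0.087],
], roll=[0,0,0,0,0,0,0,0], claw=[0.06,0.06,0.06,0.06,0.06,0.0,0.0,0.0])

```text
clock: 9.15
position: [466.2, 267.8, 343.7]
ee_rot: [0.821, 0.57, 0.002, -0.0]
contact_force: [-0.6, 0.2, 5.3]
gripper_width: 22.5
grasp_force: 58.5
```

carry_out([
  [0,0,0],
  [0,0,0],
], roll=[0,0], claw=[0.0,0.0])

```text
clock: 9.4
position: [466.2, 267.9, 343.7]
ee_rot: [0.821, 0.57, 0.002, -0.0]
contact_force: [-1.5, -0.4, 7.1]
gripper_width: 23.0
grasp_force: 58.6
```

carry_out([
  [0,0,-0.025],
  [0,0,-0.053],
  [0,0,-0.053],
], roll=[0,0,0], claw=[0.0,0.0,0.0])

```text
clock: 9.78
position: [466.0, 267.7, 396.6]
ee_rot: [0.822, 0.57, 0.002, -0.001]
contact_force: [0.0, -0.1, -1.8]
gripper_width: 22.8
grasp_force: 59.1
```

carry_out([
  [0.01,0,0],
  [0.02,0,0.0005],
  [0.031,0,0.001],
  [0.046,0,0.003],
  [0.0595,0,0.007],
  [0.073,0,0.0115],
  [0.086,0,0.0176],
  [0.086,0,0.0176],
], roll=[0,0,0,0,0,0,0,0], claw=[0.0,0.0,0.0,0.0,0.0,0.0,0.0,0.0])

```text
clock: 10.78
position: [496.3, 349.3, 376.5]
ee_rot: [0.821, 0.57, 0.0, -0.0]
contact_force: [-0.9, -1.8, -0.9]
gripper_width: 22.5
grasp_force: 58.8
```

```bash
cat > ang.py <<'E'
from h import *
import sys
# rod axis in tool frame from scene/top depth
def rodaxis(names=("scene",)):
    st=read_state();T=R.from_quat(st["ee_rot"]).as_matrix();pos=np.array(st["position"])
    for n in names:
        p=get_image(n);C=cloud(p,st);img=p["img"]
        L=(C.reshape(-1,3)-pos)@T
        m=(abs(L[:,1])<13)&(L[:,2]>185)&(L[:,2]<300)&(L[:,0]>-140)&(L[:,0]<25)
        Q=L[m];Q=Q[~np.isnan(Q[:,0])]
        c,inl=None,None
        if len(Q)<10: print(n,"few",len(Q));continue
        l=cv2.fitLine(Q[:,[0,2]].astype(np.float32),cv2.DIST_HUBER,0,.01,.01).ravel()
        print(n,len(Q),"angle",np.degrees(np.arctan2(-l[0]*np.sign(l[1]),abs(l[1]))),l[2:], "y",np.median(Q[:,1]))
        for d in place_of(p,"rod_collar")[:2]: 
            if d["conf"]>.3: print("collar",round(d["conf"],2),np.round(d["at"]),np.round((at_depth(p,d["at"],st)-pos)@T))
if __name__=="__main__": rodaxis(sys.argv[1:])
E
python3 ang.py scene top wrist; python3 look.py w5 rod_collar rod
```

```text
scene few 0
top 158 angle 30.161983 [-63.043507 245.92815 ] y -1.6021984864174175
collar 0.6 [196. 218.] [-33.  -7. 168.]
wrist 625 angle -60.473454 [ -5.9268107 187.91255  ] y -1.3663761209103817
11.025 [ 0.88  0.37 -0.08 -0.   -1.11  1.91] [496.  348.1 377.5] [[0.35, 0.94, 0.0], [0.94, -0.35, 0.0], [0.0, 0.0, -1.0]]
rod 0.95 [321. 276.] [499. 360. 230.] z0 [451. 229.   0.] z204 [493. 345. 204.]
```

View pics/w5.png

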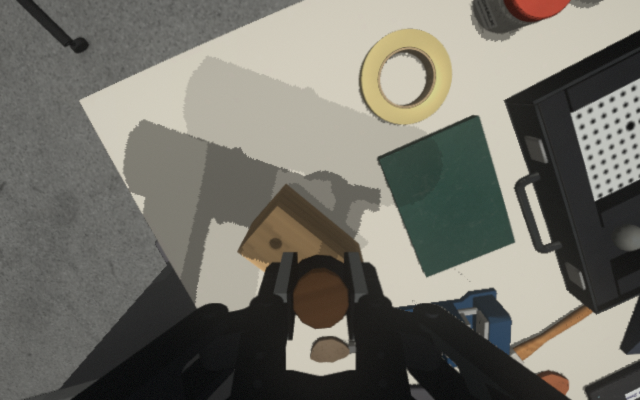

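The top view puts the rod at 30° in the grip, and the wrist view shows the handle disc at (320,298) held between the fingers. I'll continue to about 43°.

carry_out([
  [0.008,0,0.0045],
  [0.016,0,0.0095],
  [0.024,0,0.015],
  [0.031,0,0.0204],
  [0.031,0,0.0204],
], roll=[0,0,0,0,0], claw=[0.0,0.0,0.0,0.0,0.0])

```text
clock: 11.8
position: [507.1, 377.9, 355.8]
ee_rot: [0.821, 0.57, -0.0, -0.0]
contact_force: [-1.1, -0.7, 0.7]
gripper_width: 22.4
grasp_force: 58.6
```

carry_out([
  [0.0,0,-0.05],
  [0,0,-0.08],
  [0,0,-0.08],
  [0,0,-0.08],
], roll=[0,0,0,0], claw=[0.0,0.0,0.0,0.0])

```text
clock: 12.3
position: [506.5, 377.1, 435.0]
ee_rot: [0.822, 0.57, -0.001, -0.0]
contact_force: [-1.2, -0.6, -1.7]
gripper_width: 22.5
grasp_force: 59.4
```

```bash
python3 ang.py scene top
python3 - <<'E'
from h import *
st=read_state();p=get_image("scene");T=R.from_quat(st["ee_rot"]).as_matrix();pos=np.array(st["position"]);print(st["clock"],pos,st["joints"])
save(p,"s6");q=get_image("top")
# foot: lowest tool-z point of rod in top
L=(cloud(q,st).reshape(-1,3)-pos)@T
m=(abs(L[:,1])<13)&(L[:,2]>180)&(L[:,2]<330)&(L[:,0]>-150)&(L[:,0]<25);Q=L[m];o=np.argsort(Q[:,2]);print(np.round(Q[o[-5:]]))
for b in range(185,300,10):
    k=Q[(Q[:,2]>=b)&(Q[:,2]<b+10)]
    if len(k): print(b,len(k),np.round(k.mean(0),1))
E
```

```text
scene few 0
top 173 angle 39.176292 [-80.012566 232.87357 ] y -2.0253676483917573
collar 0.86 [181. 213.] [-31.  -8. 168.]
12.45 [506.69281897 377.10706679 434.74025119] [ 8.95468838e-01  3.79054396e-01  7.50451985e-02 -6.29043375e-04
 -1.26977380e+00  1.88861819e+00]
[[-118.   -6.  281.]
 [-121.   -5.  282.]
 [-123.   -1.  282.]
 [-118.  -10.  286.]
 [-121.   -8.  287.]]
185 15 [-48.    0.5 189.8]
195 18 [-54.1  -2.7 198.9]
205 13 [-6.020e+01 -2.000e-01  2.105e+02]
215 20 [-68.5  -3.1 219.6]
225 23 [-76.6  -1.8 230.4]
235 16 [-86.4  -1.6 240.5]
245 19 [-94.7  -1.8 250.4]
255 16 [-104.    -2.7  260.6]
265 11 [-110.4   -2.   269.5]
275 18 [-116.9   -2.1  278.2]
285 2 [-119.3   -9.   286.6]
```

View pics/s6.png

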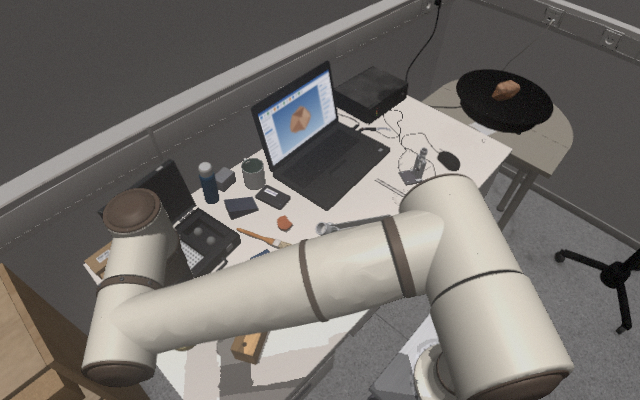

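The top view puts the rod axis at 40° through the grip, with the foot about (-115, 289) mm from the TCP, which is the tilt needed. I'll carry it to the mouth, above it along the bore.

carry_out([
  [0,0,-0.04],
  [-0.03,0.016,-0.067],
  [-0.08,0.042,-0.067],
  [-0.13,0.068,-0.067],
  [-0.18,0.095,-0.067],
  [-0.22,0.117,-0.067],
  [-0.243,0.1296,-0.067],
  [-0.243,0.1296,-0.067],
], roll=[0,0,0,0,0,0,0,0], claw=[0,0,0,0,0,0,0,0])

```text
clock: 13.55
position: [543.2, 102.4, 503.4]
ee_rot: [0.822, 0.569, -0.0, -0.0]
contact_force: [0.0, 0.0, -1.6]
gripper_width: 22.1
grasp_force: 59.4
```

```bash
cat > fit.py <<'E'
from tilt import *
st=read_state();print(st["clock"],np.round(stand(np.array([st["position"]])),1),np.round(R.from_quat(st["ee_rot"]).as_matrix()[:,0],3))
big=[]
for n in ("top","scene","wrist"):
    p=get_image(n);C=cloud(p,st);S=stand(C.reshape(-1,3)).reshape(C.shape)
    for t in ("rod","rod_collar","tube_mouth"):
        for d in place_of(p,t)[:1]:
            if d["conf"]>.3: print(n,t,round(d["conf"],2),np.round(d["at"]),np.round(stand(at_depth(p,d["at"],st)[None])))
    Q=S.reshape(-1,3);Q=Q[~np.isnan(Q[:,0])]
    m=Q[(abs(Q[:,1])<14)&(Q[:,2]>214)&(Q[:,2]<300)&(Q[:,0]<-40)&(Q[:,0]>-170)]
    for b in range(214,300,12):
        k=m[(m[:,2]>=b)&(m[:,2]<b+12)]
        if len(k)>2: print(n,b,len(k),np.round(k.mean(0),1),np.round(k[:,1].min()),np.round(k[:,1].max()))
    u0,v0=(313,217) if n=="top" else (336,219)
    if n!="wrist": big.append(cv2.resize(p["img"][v0-60:v0+40,u0-50:u0+50],(390,390),interpolation=cv2.INTER_CUBIC))
cv2.imwrite("pics/fit_%d.png"%int(st["clock"]*100),np.hstack(big)[:,:,::-1])
E
python3 fit.py; ls pics
```

```text
13.55 [[-178.1    0.7  503.4]] [ 0.353  0.936 -0.   ]
top rod_collar 0.81 [264. 198.] [[-146.   -6.  335.]]
top tube_mouth 0.69 [297. 214.] [[-53.  -4. 176.]]
top 214 9 [-59.4  -2.2 221.8] -10.0 6.0
top 226 20 [-64.4  -2.3 232.1] -9.0 7.0
top 238 21 [-76.3  -2.  244.8] -10.0 7.0
top 250 17 [-85.1  -1.8 256.6] -8.0 6.0
top 262 21 [-95.2  -2.4 268.7] -10.0 6.0
top 274 18 [-104.7   -1.7  280.3] -10.0 7.0
top 286 23 [-115.3   -2.6  291.7] -10.0 7.0
top 298 4 [-119.7   -2.8  298.8] -9.0 5.0
scene rod 0.69 [314. 223.] [[-68. -11. 236.]]
scene rod_collar 0.67 [264. 242.] [[-170.  155.   -4.]]
scene tube_mouth 0.72 [320. 226.] [[-36.  15. 173.]]
scene 214 18 [-66.   -7.6 221.5] -11.0 -1.0
scene 226 23 [-71.3  -6.5 232.6] -11.0 2.0
scene 238 25 [-82.7  -7.  243.8] -11.0 -1.0
scene 250 33 [-92.2  -6.  256.3] -10.0 3.0
scene 262 23 [-103.2   -6.5  268.8] -10.0 3.0
scene 274 28 [-112.3   -6.8  279.9] -11.0 2.0
scene 286 29 [-122.7   -6.6  291.9] -11.0 0.0
scene 298 6 [-126.6   -7.   299.2] -9.0 -3.0
wrist rod 0.85 [321. 313.] [[-178.   -1.  365.]]
fit_1355.png
s6.png
scene0.png
top0.png
w1.png
w2.png
w3.png
w4.png
w5.png
```

View pics/fit_1355.png

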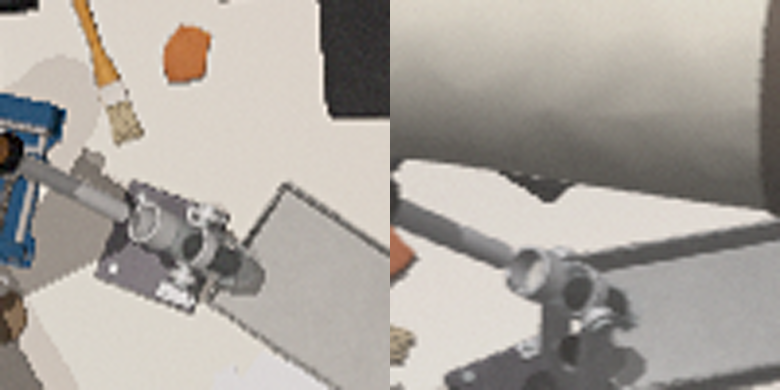

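The scene view shows the rod pointing at the mouth but a few mm high, with its line meeting the mouth at (522,258) against the mouth centre at (522,270). I'll shift it about 3.5 mm normal to the bore and 1.5 mm sideways while entering.

carry_out([
  [0.0027,0.0015,0.0022],
  [-0.0038,0.0015,0.0099],
  [-0.0102,0.0015,0.0175],
  [-0.0134,0.0015,0.0213],
  [-0.0166,0.0015,0.0252],
  [-0.0198,0.0015,0.029],
  [-0.023,0.0015,0.0328],
  [-0.023,0.0015,0.0328],
], roll=[0,0,0,0,0,0,0,0], claw=[0,0,0,0,0,0,0,0])

```text
clock: 15.15
position: [536.4, 81.9, 470.6]
ee_rot: [0.822, 0.57, -0.0, -0.0]
contact_force: [0.3, 0.9, -1.0]
gripper_width: 22.3
grasp_force: 59.4
```

```bash
python3 fit.py | grep -v wrist
```

```text
15.15 [[-156.4    1.5  470.6]] [ 0.35   0.937 -0.   ]
top rod 0.66 [300. 215.] [[-39.  -5. 197.]]
top rod_collar 0.7 [274. 201.] [[-118.   -0.  305.]]
top tube_mouth 0.56 [298. 214.] [[-46.  -4. 200.]]
top 214 24 [-61.2  -0.7 220.5] -9.0 8.0
top 226 17 [-72.6  -2.2 232.1] -9.0 9.0
top 238 23 [-8.130e+01 -2.000e-01  2.444e+02] -9.0 9.0
top 250 19 [-91.4  -1.4 255.8] -9.0 9.0
top 262 24 [-101.5   -0.4  268.6] -9.0 9.0
top 274 16 [-110.5   -0.3  279.7] -9.0 9.0
top 286 14 [-125.8   -3.4  292.7] -14.0 13.0
top 298 7 [-124.8   -1.1  299.2] -14.0 14.0
scene rod 0.73 [323. 226.] [[-37.  -3. 194.]]
scene rod_collar 0.52 [295. 212.] [[-119.   -4.  303.]]
scene tube_mouth 0.95 [321. 226.] [[-45.  -5. 202.]]
scene 214 26 [-65.7  -4.9 219.9] -9.0 3.0
scene 226 25 [-76.1  -4.8 232.4] -9.0 3.0
scene 238 26 [-85.9  -4.1 244. ] -7.0 6.0
scene 250 27 [-95.4  -4.8 256. ] -9.0 3.0
scene 262 25 [-105.6   -4.2  267.1] -9.0 4.0
scene 274 22 [-117.8   -5.8  278.2] -13.0 3.0
scene 286 26 [-131.1  -10.1  293.2] -13.0 -2.0
scene 298 10 [-134.    -4.   299.4] -11.0 13.0
```

The rod is in, with no force and centred in y (±9). I'll advance 50 mm along the bore to just above the core.

carry_out([
  [-0.0064,0,0.0077],
  [-0.0129,0,0.0153],
  [-0.0193,0,0.023],
  [-0.0257,0,0.0306],
  [-0.0322,0,0.0383],
  [-0.0322,0,0.0383],
], roll=[0,0,0,0,0,0], claw=[0,0,0,0,0,0])

```text
clock: 16.5
position: [525.0, 51.4, 431.9]
ee_rot: [0.822, 0.57, -0.001, -0.0]
contact_force: [0.2, 0.5, -1.9]
gripper_width: 22.6
grasp_force: 59.3
```

carry_out([
  [-0.0039,0,0.0046],
  [-0.0077,0,0.0092],
  [-0.0116,0,0.0138],
  [-0.0154,0,0.0184],
  [-0.0193,0,0.023],
  [-0.0193,0,0.023],
], roll=[0,0,0,0,0,0], claw=[0,0,0,0,0,0])

```text
clock: 17.25
position: [517.8, 33.2, 408.3]
ee_rot: [0.822, 0.57, -0.002, -0.001]
contact_force: [0.3, -0.4, -2.8]
gripper_width: 22.6
grasp_force: 59.4
```

carry_out([
  [-0.0039,0,0.0046],
  [-0.0077,0,0.0092],
  [-0.0116,0,0.0138],
  [-0.0154,0,0.0184],
  [-0.0193,0,0.023],
  [-0.0193,0,0.023],
], roll=[0,0,0,0,0,0], claw=[0,0,0,0,0,0])

```text
clock: 18.0
position: [510.9, 15.1, 385.2]
ee_rot: [0.822, 0.57, -0.002, -0.001]
contact_force: [-0.4, 1.0, -2.4]
gripper_width: 22.5
grasp_force: 59.5
```

```bash
python3 fit.py
```

```text
18.0 [[-84.9   1.1 385.2]] [ 0.351  0.936 -0.003]
top rod_collar 0.62 [295. 214.] [[ 102. -117. 1507.]]
top tube_mouth 0.83 [298. 214.] [[-46.  -5. 215.]]
top 214 38 [-51.8  -1.7 218.2] -13.0 13.0
top 226 10 [-62.2  -4.4 228.3] -12.0 5.0
scene rod_collar 0.59 [320. 227.] [[-54. -13. 215.]]
scene tube_mouth 0.82 [322. 229.] [[-43.  -7. 193.]]
scene 214 8 [-76.5   0.8 216.5] -13.0 13.0
scene 226 10 [-94.3   1.8 235.1] -14.0 12.0
scene 238 14 [-91.9   5.3 242. ] -6.0 13.0
scene 250 3 [-84.5 -11.7 258. ] -13.0 -10.0
wrist rod 0.77 [321. 318.] [[-84.  -1. 249.]]
wrist 214 985 [-60.5  -0.3 217.8] -14.0 14.0
wrist 226 619 [-94.6   0.8 234.4] -14.0 14.0
wrist 238 3061 [-88.2  -0.5 244.3] -14.0 14.0
wrist 250 389 [-88.1   6.1 254.7] -14.0 14.0
wrist 262 260 [-95.    5.7 267. ] -14.0 14.0
wrist 274 817 [-100.     2.   282.1] -14.0 14.0
wrist 286 3362 [-9.840e+01  2.000e-01  2.917e+02] -14.0 14.0
wrist 298 322 [-102.1    1.9  299. ] -14.0 14.0
```

carry_out([
  [-0.0039,0,0.0046],
  [-0.0064,0,0.0077],
  [-0.0084,0,0.01],
  [-0.0103,0,0.0123],
  [-0.0116,0,0.0138],
  [-0.0116,0,0.0138],
], roll=[0,0,0,0,0,0], claw=[0,0,0,0,0,0])

```text
clock: 19.35
position: [507.7, 4.8, 372.7]
ee_rot: [0.822, 0.57, -0.0, -0.0]
contact_force: [0.1, -0.2, -2.4]
gripper_width: 22.4
grasp_force: 59.5
```

carry_out([
  [-0.0006,0,0.0008],
  [-0.0013,0,0.0015],
  [-0.0013,0,0.0015],
], roll=[0,0,0], claw=[0,0,0])

```text
clock: 19.73
position: [507.3, 3.9, 371.6]
ee_rot: [0.822, 0.57, 0.0, 0.0]
contact_force: [-0.7, 2.2, 0.2]
gripper_width: 22.5
grasp_force: 59.6
```

```bash
sed -i 's/-50:u0+50/-30:u0+70/' fit.py; python3 fit.py|head -8
python3 - <<'E'
from h import *
for n in("top","scene"):
    p=get_image(n)
    for d in place_of(p,"core")[:3]: print(n,d,np.round(at_depth(p,d["at"])))
E
ls -t pics|head -1
```

```text
19.725 [[-73.2   1.6 371.6]] [0.35  0.937 0.001]
top rod_collar 0.6 [302. 213.] [[-34.   4. 202.]]
top tube_mouth 0.62 [456. 214.] [[467. 195. 138.]]
scene rod_collar 0.61 [325. 228.] [[-38. -13. 201.]]
scene tube_mouth 0.76 [318. 228.] [[-82. -61. 284.]]
scene 214 18 [-80.8   3.5 222.6] -13.0 14.0
scene 226 9 [-77.    8.7 230.6] -3.0 14.0
scene 262 4 [-86.5 -11.4 271.6] -14.0 -8.0
top {'at': [340.1, 221.0], 'conf': 0.63} [ 487. -166.   25.]
scene {'at': [347.2, 236.0], 'conf': 0.53} [ 457. -100.  109.]
fit_1972.png
```

carry_out([
  [-0.0006,0,0.0008],
  [-0.0013,0,0.0015],
  [-0.0019,0,0.0023],
  [-0.0019,0,0.0023],
], roll=[0,0,0,0], claw=[0,0,0,0])

```text
clock: 21.02
position: [507.0, 3.3, 371.5]
ee_rot: [0.821, 0.57, 0.003, -0.0]
contact_force: [-4.8, 12.3, 13.3]
gripper_width: 22.6
grasp_force: 61.0
```

View pics/fit_1972.png

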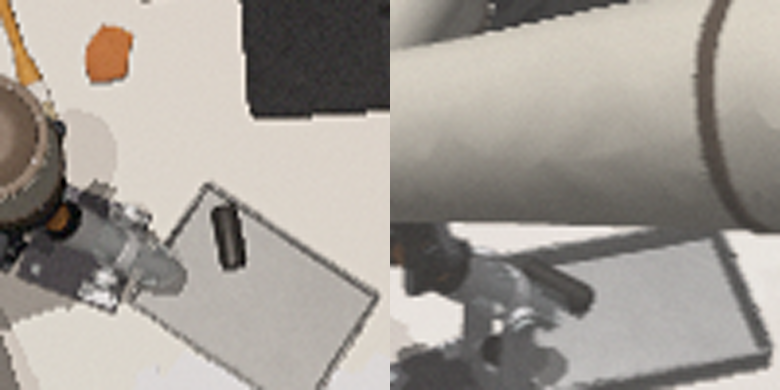

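The core lies in the tray at (227,235) in the crop, and the collar is seated with about 18 N of reaction. I'll release and back off straight up.

carry_out([
  [0,0,0],
  [0,0,0],
  [0,0,0],
  [0,0,-0.02],
  [0,0,-0.05],
  [0,0,-0.09],
  [0.03,0,-0.12],
  [0.03,0,-0.12],
], roll=[0,0,0,0,0,0,0,0], claw=[0.06,0.06,0.06,0.06,0.06,0.06,0.06,0.06])

```text
clock: 22.02
position: [517.8, 30.6, 491.0]
ee_rot: [0.821, 0.571, 0.002, 0.001]
contact_force: [-0.0, -0.1, -1.6]
gripper_width: 59.9
grasp_force: 0.0
```

Run:
```python
from tilt import *
st=read_state();p=get_image("wrist");save(p,"end");print(st["contact_force"],st["clock"])
for t,z in(("rod_collar",188),):
    for d in place_of(p,t)[:2]: print(t,round(d["conf"],2),np.round(d["at"]),np.round(stand(at_z(p,d["at"],z,st)[None]),1))
S=stand(cloud(p,st).reshape(-1,3));S=S[~np.isnan(S[:,0])]
# coordinates along the nominal bore
t=np.array([-np.sin(.7),0,np.cos(.7)]);n=np.array([np.cos(.7),0,np.sin(.7)])
D=S-np.array([0,0,134]);a=D@t;b=D@n
m=(abs(D[:,1])<22)&(abs(b)<22)&(a>60)
h=a[m];print("max along (want ~123):",np.percentile(h,[50,99]), "handle-end b,y:",np.median(b[m&(a>119)]),np.median(D[m&(a>119),1]))
print(np.histogram(h,bins=np.arange(60,132,4)))
```

```text
[-0.02169821 -0.07518507 -1.56315036] 22.025
rod_collar 0.9 [319. 246.] [[-50.9   0.5 188. ]]
rod_collar 0.4 [447. 168.] [[-124.   109.8  188. ]]
max along (want ~123): [ 87.56765993 124.23658081] handle-end b,y: -4.746675953447137 1.2059798530641577
(array([ 29,  25, 235,  27, 552,  23,  21,  23,  32,  26,  30,  32,  33,
        34,  33, 622,  43]), array([ 60,  64,  68,  72,  76,  80,  84,  88,  92,  96, 100, 104, 108,
       112, 116, 120, 124, 128]))
```

View pics/end.png

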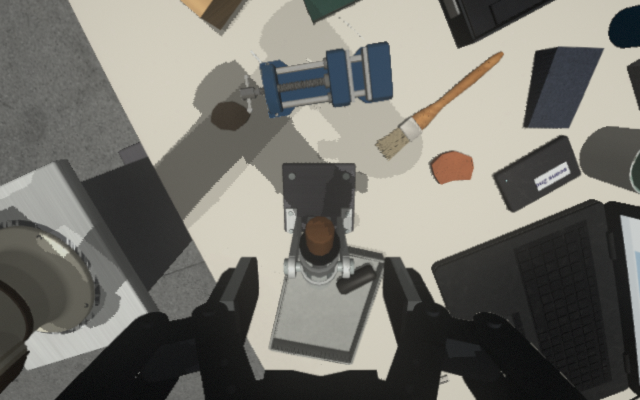

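The handle end is 123 mm along the bore and the collar top is at 78 mm, so the collar is seated. The core lies in the tray at (355,280) and the bystanders have not moved.

```bash
python3 -c "from bench import job_done;print(job_done())"
```

```text
the job is handed in; nothing more can be done
None
```

The job is handed in: the tube is tipped to its stop, the core lies in the tray, and the rod is left in the tube with its collar on the mouth. The robot's clock read about 22 s of the 48 s allowed, and no verdict came back after hand-in.

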